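# Hold a hardness gauge on a plaster test slab

### The arm

A 6-joint arm with a two-finger parallel gripper is mounted at the origin on the work surface. World frame = base frame: x ahead of the robot, y to its left, z up, the work surface at z = 0. Lengths are in m, angles in rad, forces in N, time in s.
With the tool pointing down it reaches from about 0.275 to 0.875 m from the base axis. Payload 12.5 kg.
Tool frame: the origin (TCP) lies at the very end of the fingers, on their centre line; the grasp point (between the pads) lies 19 mm behind it; z points along the fingers, y is the line along which they close (so a half turn about z gives the same grasp; the last joint's range is limited). The gripper opens to 85 mm and grips with 20 to 120 N. Pads are 22 mm wide; open, the fingers measure 114 mm over their backs; the gripper's body (76 mm by 85 mm) begins 54 mm behind the grasp point. The pads swing forward as they close: fully open they stand 13 mm farther back than shut.
Start: joints at [1.197, 0.351, 1.652, -0, 1.139, -0.085], TCP at [0.157, 0.527, 0.231] pointing down, gripper open.
Joint ranges: [-2.75, 2.75], [-0.79, 2.1], [0.01, 2.65], [-1.57, 4.71], [0.07, 3.14], [-2.87, 2.87]. Speed limits (rad/s): [2.22, 2.22, 2.79, 3.14, 3.14, 3.14].

### API

Orientations are given as a 3x3 rotation matrix whose columns are the frame's x, y, z axes.
In Python, from bench import manip gives the robot as it stands. Calls block until the motion is done:
- manip.move_ptp(position, orientation): joint-space move of the TCP to a pose.
- manip.move_l(position, attitude=None, max_speed=0.15): straight line of the TCP; attitude=None keeps the orientation; max_speed is the mean speed in m/s.
- manip.move_j(angles): joint-space move.
- manip.set_gripper(opening, effort=None): opening from 0.0 (shut) to 1.0 (fully open); effort is the grip in N (None keeps the last); returns when the fingers have stopped.
- manip.dwell(seconds).
- manip.inverse_kinematics(position, orientation): joint angles nearest the present ones, or None.
- manip.grab_frame(name): name is "scene" or "top"; returns (picture, depth): 384x512x3 uint8, red, green, blue; 384x512 float32, m along the optical axis (not along the pixel's ray), 0 where there is no reading.
- manip.get_calibration(name): a dict with "camera_matrix" (3x3 intrinsics, pixels), "k1" (the pictures are not rectified: a ray, as slopes to the right and down, at radius r is drawn at 1 + k1 r^2 times it, then the intrinsics apply), "R" (3x3) and "t" (3): a world point X has camera coordinates R X + t. Camera axes: x right, y down, z forward; pixel columns grow to the right and rows downward; lengths in m; the calibration is good to about 2 mm. A picture is of the moment at which its call begins. get_calibration takes no time and is no camera call.
A pose or a line that the arm cannot do raises manip.Unreachable and nothing moves.
- manip.sign_off(): hands the job in; it is judged then, once.
Trained networks look in the newest picture that a camera, given by its name, has taken for a name from the list of things; names that differ only in an ending like _2 or _b are one class to them, and where a whole thing is asked for, a point or a joint stands for the part that bears it (a point fixed in the world has none). Each returns a list of dicts, best first, with "confidence" (0 to 1); they miss things now and then, are a little off and sometimes report something else, mostly with a low value. They report only what shows in the picture. A call takes as long as a camera call. They do not tell look-alikes from the thing itself.
- manip.look_for(camera, name): "at" ([x, y, z] in m, in world coordinates, good to about 4 mm: the middle of the surface that is visible of it).
Readings, each from a call of its own:
- manip.current_time(): time.
- manip.current_qpos(): joint angles.
- manip.current_joint_vel(): joint speeds.
- manip.current_joint_torque(): joint torques, N m.
- manip.current_ee_pos(): TCP position.
- manip.current_tcp_rot(): TCP orientation.
- manip.current_force(): force on the tool from outside, world axes, zero at the start.
- manip.current_ft_torque(): the same for the moment, N m.
- manip.current_grip_width(): opening from 0.0 (shut) to 1.0 (fully open).
- manip.current_grip_force(): force on a finger pad.
Only numpy, scipy, OpenCV 4.12 (cv2) and the standard library are available. Lean on these libraries where they do the work, as an engineer would, in place of code of your own. Each camera call takes 0.05 s, during which the arm holds its last target. There are 200 camera calls.

### The job

Slide the loose plaster test slab, ringed end first, under the two lips of the wooden testing bed until it is fully home against the stop, and let go of it. Then lift the hardness gauge out of its stand and hold it upright with its spring tip inside the ring on the slab, pressed gently so that the tip is pushed about half way in. Finish while still holding the gauge like that, with the other things on the table left where they stand.

Things in the scene. Friction and masses are not known exactly. Their poses are not given: they have to be found in the camera images.
- slab: Loose plaster slab, 140 long (x) x 56 wide (y) x 20 mm thick, about 0.18 kg, lying flat on the table. Origin: centre of its underside; z up; +x points along its length to the end with the pencilled ring. The other end has a pencilled cross. It may be gripped across its 56 mm width, near the cross end.
- slab_spot (a point): Centre of the ring (18 mm inside, 23 mm outside diameter) drawn on the slab's upper face, 38 mm from the slab's centre towards the ringed end; 20 mm above the slab's underside.
- bed: Fixed wooden testing bed, 92 mm wide, open slot between side guides. +x is the direction in which the slab slides in; z up. Origin: on the table, below the slab's centre when home. Floor 12 mm above the table. Stop face at x = +70 mm, top 41 mm above the table. Two aluminium lips (x = 6 to 71 mm, top 40 mm above the table) leave a 39 mm wide gap, through which the ring is seen and reached.
- bed_seat (a point): Point on the bed's floor, 12 mm above the table, where the centre of the slab's underside lies when the slab is fully home; axes as the bed's.
- bed_mouth (a point): Middle of the slot mouth, on the bed's floor at bed x = -5 mm; axes as the bed's. The slot is 59 mm wide, 23 mm high under the lips; its guides flare to a funnel from 15 mm before the mouth. The floor goes on before the mouth as a tongue, 40 mm wide, back to bed x = -67 mm; when home, the slab's cross half lies on it, outside the slot, with room for a finger on each side.
- stand: Fixed dark wooden block, 70 x 70 x 75 mm tall, with a 25 mm upright through hole in which the gauge stands. Origin: centre of its underside.
- gauge: Loose hardness gauge, about 0.17 kg, upright in the stand. Origin: centre of the underside of its round collar (44 mm wide, 6 mm thick), which rests on the stand's top; z up along the gauge. Above: grey body 36 (x) x 28 (y) mm, from z = 6 to 96 mm, to grip from above across the 28 mm; small screen on the -x face. Below: steel nose 18 mm thick to z = -45 mm, then the spring tip.
- gauge_tip (a point): The end of the gauge's spring tip: an 8 mm thick round-ended pin, 59 mm below the gauge's origin when not pressed (14 mm out of the nose).
- plunger (a joint): How far the spring tip is pushed into the nose, in m: 0 free, 0.012 fully in. Spring: 0.45 N per mm plus 0.45 N at the start, so half way (6 mm) takes about 3 N.
- blank: Bystander: a square plain plaster tile, 90 x 90 x 24 mm, no marks, lying flat; origin at the centre of its underside. Leave it.
- jug: Bystander: a closed terracotta jug shape without a handle, 92 mm wide, 125 mm tall; origin at the centre of its underside. Leave it.
- toolpot: Bystander: a white pot, 84 mm wide, 90 mm tall, with wooden sticks standing out of it to 170 mm; origin at the centre of its underside. Leave it.
- clay: Bystander: a brown lump of firm clay, about 75 x 60 x 60 mm; origin at the centre of its underside. Leave it.
- rib: Bystander: a flat wooden scraper, 60 x 100 x 6 mm, lying on the table; origin at the centre of its underside. Leave it.
There are look-alikes about, which are no part of the job. What is shaped like the bed but purple or yellow is not meant.

How it is judged:
By the outcome, as a careful person would: the job done as asked, in the order asked, and still so for the second after the job is handed in, while the arm keeps its last pose, push and grip.
It also fails if it takes over 59 s, if anything falls off the work surface, if the arm or the gripper's body presses on something with over 40 N, if the wrist force passes 120 N, or if a joint passes its speed limit or range.

## Working session

There is one attempt and no reset: what is moved stays moved. The work goes in short steps, each a Python script; the robot and the scene stay as the last script left them, time stands still between calls to the robot, and variables do not carry over. Pictures are saved under pics/ and viewed, at most 10 in all, crops included, and the job is handed in when it is done.

```bash
mkdir -p pics; ls
cat > h.py <<'E'
import numpy as np, cv2
from bench import manip as m
def grab(n,f):
    im,d=m.grab_frame(n); np.savez(f'pics/{f}.npz',im=im,d=d); cv2.imwrite(f'pics/{f}.png',im[:,:,::-1]); return im,d
def proj(n,X):
    c=m.get_calibration(n); p=c['R']@np.asarray(X)+c['t']; s=p[:2]/p[2]; s=s*(1+c['k1']*(s@s)); K=c['camera_matrix']
    return np.array([K[0,0]*s[0]+K[0,2],K[1,1]*s[1]+K[1,2]])
def rays(n,uv):
    c=m.get_calibration(n);K=c['camera_matrix']; uv=np.atleast_2d(uv).astype(float)
    d=np.stack([(uv[:,0]-K[0,2])/K[0,0],(uv[:,1]-K[1,2])/K[1,1]],1); s=d.copy()
    for _ in range(20): s=d/(1+c['k1']*(s**2).sum(1,keepdims=True))
    return c,np.c_[s,np.ones(len(s))]
def at_depth(n,uv,d):  # world points from pixels+depths
    c,r=rays(n,uv); return (r*np.asarray(d).reshape(-1,1)-c['t'])@c['R']
def at_z(n,uv,z):
    c,r=rays(n,uv); w=r@c['R']; o=-c['R'].T@c['t']; return o+w*((z-o[2])/w[:,2:3])
def down(a): # tool down, tool y axis along world angle a
    y=np.array([np.cos(a),np.sin(a),0]); z=np.array([0,0,-1.]); return np.stack([np.cross(y,z),y,z],1)
E
python3 - <<'E'
from h import *
a,_=grab('top','t0'); b,_=grab('scene','s0')
for n in ['slab','slab_spot','bed','stand','gauge','blank','jug','toolpot','clay','rib']:
  for c in ['top','scene']:
    print(n,c,[(np.round(r['at'],3).tolist(),round(r['confidence'],2),proj(c,r['at']).round().tolist()) for r in m.look_for(c,n)])
E
```

```text
pics
slab top [([0.481, 0.28, 0.02], 0.58, [177.0, 201.0])]
slab scene [([0.487, 0.271, 0.019], 0.85, [314.0, 153.0])]
slab_spot top [([0.477, 0.28, 0.017], 0.71, [177.0, 203.0])]
slab_spot scene [([0.49, 0.27, 0.019], 0.79, [314.0, 153.0]), ([0.508, -0.297, 0.057], 0.46, [183.0, 262.0])]
bed top [([0.407, -0.091, 0.031], 0.95, [285.0, 223.0]), ([0.335, 0.121, 0.021], 0.91, [223.0, 244.0]), ([0.666, 0.006, 0.025], 0.74, [256.0, 150.0]), ([0.662, 0.343, 0.006], 0.21, [162.0, 152.0])]
bed scene [([0.683, 0.007, 0.026], 0.97, [325.0, 228.0]), ([0.356, 0.1, 0.026], 0.94, [248.0, 160.0]), ([0.424, -0.09, 0.027], 0.57, [221.0, 203.0]), ([0.558, 0.435, 0.032], 0.41, [357.0, 136.0])]
stand top [([0.464, -0.251, 0.074], 0.53, [333.0, 205.0])]
stand scene [([0.506, -0.294, 0.055], 0.85, [184.0, 261.0]), ([0.571, -0.463, 0.095], 0.69, [134.0, 326.0])]
gauge top [([0.478, -0.265, 0.161], 0.76, [343.0, 197.0]), ([0.467, -0.254, 0.076], 0.44, [334.0, 204.0])]
gauge scene [([0.496, -0.279, 0.136], 0.84, [180.0, 230.0])]
blank top [([0.682, -0.226, 0.025], 0.58, [322.0, 145.0])]
blank scene [([0.69, -0.232, 0.026], 0.64, [268.0, 295.0]), ([0.556, 0.435, 0.031], 0.45, [357.0, 135.0])]
jug top [([0.651, 0.213, 0.098], 0.65, [195.0, 148.0]), ([0.668, 0.009, 0.02], 0.42, [255.0, 149.0])]
jug scene [([0.676, 0.192, 0.078], 0.88, [360.0, 173.0]), ([0.507, -0.295, 0.057], 0.6, [183.0, 261.0])]
toolpot top [([0.55, -0.448, 0.09], 0.94, [392.0, 179.0])]
toolpot scene [([0.571, -0.462, 0.092], 0.59, [135.0, 327.0]), ([0.488, 0.27, 0.023], 0.47, [314.0, 152.0])]
clay top [([0.546, 0.448, 0.029], 0.82, [129.0, 182.0])]
clay scene [([0.557, 0.435, 0.032], 0.76, [357.0, 135.0])]
rib top [([0.662, 0.342, 0.005], 0.64, [163.0, 152.0])]
rib scene [([0.675, 0.35, 0.011], 0.61, [378.0, 166.0]), ([0.573, -0.464, 0.093], 0.24, [134.0, 328.0])]
```

```bash
python3 -c "
import cv2
for f in ['t0','s0']:
  cv2.imwrite(f'pics/{f}b.png',cv2.resize(cv2.imread(f'pics/{f}.png'),(800,600),interpolation=cv2.INTER_CUBIC))"
```

```text
(no output)
```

View pics/t0b.png

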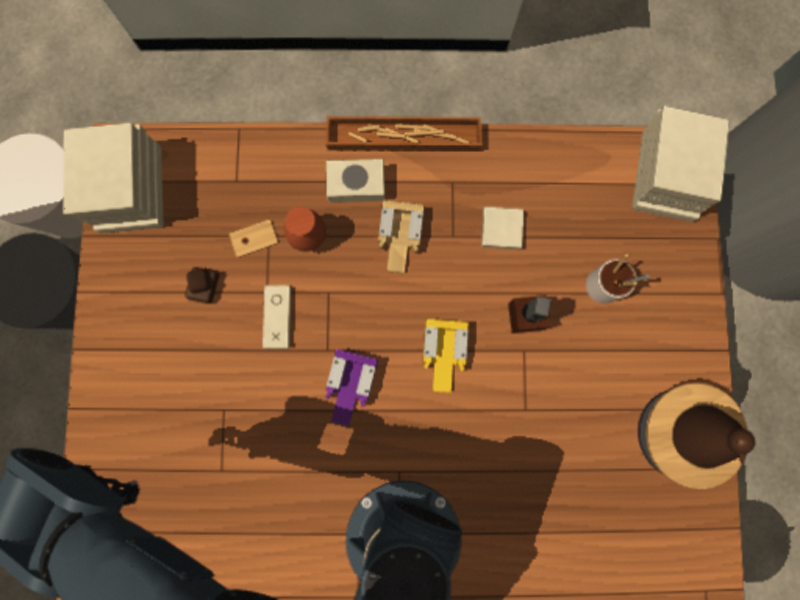

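View pics/s0b.png

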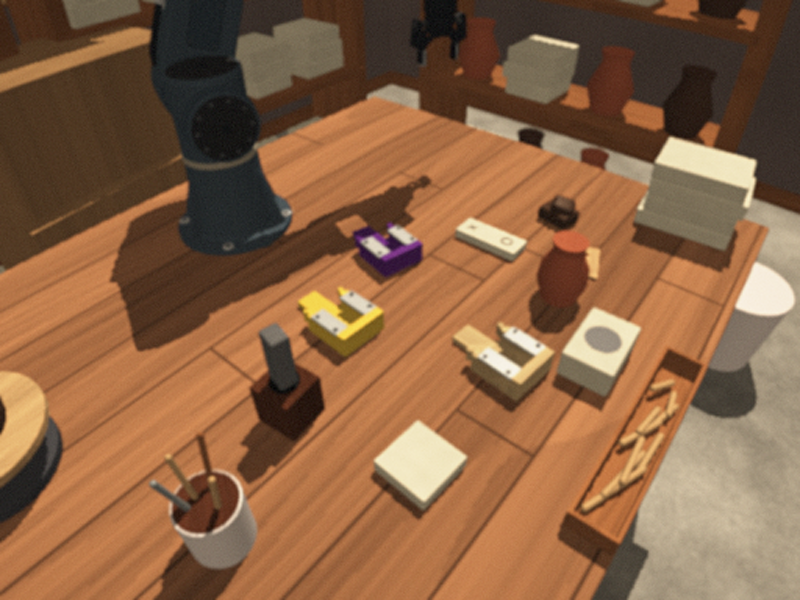

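Top view (800-px picture): three bed-shaped things: purple (352,380), yellow (446,345) and plain wood (402,228). Only the wooden one fits, since purple and yellow are excluded. The slab is at (277,317), with its ring end up at (277,300) and its cross at (276,337). The gauge in its stand is at (535,312). Next I confirm in a crop and measure.

Run:
```python
from h import *
t=np.load('pics/t0.npz'); s=np.load('pics/s0.npz')
for n,z in (('top',t),('scene',s)):
    v,u=np.mgrid[0:384,0:512]; ok=z['d'].ravel()>0
    uv=np.c_[u.ravel(),v.ravel()]; P=at_depth(n,uv,z['d'].ravel()); 
    c=m.get_calibration(n); print(n,'cam',(-c['R'].T@c['t']).round(3),c['camera_matrix'][0,0].round(1),c['k1'])
    for nm,cx,cy,r,lo,hi in (('slab',.481,.278,.09,.012,.03),('bedtop',.67,.007,.09,.03,.06),('tongue',.60,.01,.05,.006,.018),('stand',.485,-.27,.06,.065,.08),('gtop',.485,-.27,.06,.13,.25),('blank',.685,-.228,.08,.015,.035),('jug',.66,.2,.08,.03,.2),('table',.55,.1,.03,-.02,.02)):
        k=ok&(np.hypot(P[:,0]-cx,P[:,1]-cy)<r)&(P[:,2]>lo)&(P[:,2]<hi)
        if k.sum()<5: print(nm,k.sum()); continue
        Q=P[k]; (c0,wh,a)=cv2.minAreaRect((Q[:,:2]*1000).astype(np.float32))
        print(nm,k.sum(),'rect',np.round(c0,1),np.round(wh,1),round(a,1),'med',np.median(Q,0).round(4))
def crop(z,u,v,r,): return cv2.resize(z['im'][v-r:v+r,u-r:u+r,::-1],(390,290) if 0 else (290,290),interpolation=cv2.INTER_CUBIC)
A=np.vstack([np.hstack([crop(t,258,150,28),crop(t,177,203,28)]),np.hstack([crop(s,325,228,36),crop(t,340,200,28)])])
cv2.imwrite('pics/c1.png',A)
```

```text
top cam [0.309 0.015 1.349] 386.1 -0.061602514622201794
slab 653 rect [478.3 283.8] [137.3  57.8] 0.2 med [0.4757 0.2835 0.0203]
bedtop 457 rect [687.5   7.8] [ 95.4 117.4] 84.8 med [6.958e-01 6.000e-04 4.000e-02]
tongue 220 rect [610.6  13.2] [57.7 82.9] 64.7 med [0.6156 0.0143 0.0122]
stand 243 rect [ 479.6 -275.1] [69.9 71. ] 6.1 med [ 0.4666 -0.2593  0.0751]
gtop 144 rect [ 479.3 -275.1] [28.8 37.5] 79.7 med [ 0.4773 -0.2714  0.1692]
blank 636 rect [ 683.1 -226.4] [90.2 91.9] 86.4 med [ 0.6819 -0.2265  0.0236]
jug 610 rect [659.5 216.7] [77.7 89.6] 29.4 med [0.6534 0.2116 0.0987]
table 225 rect [549.7  99.2] [57.6 57.4] 64.0 med [0.5498 0.0993 0.0009]
scene cam [ 0.918 -0.549  0.662] 347.0 -0.09087702432649429
slab 497 rect [480.3 282.1] [ 59.2 140.1] 88.4 med [0.4854 0.2778 0.0199]
bedtop 829 rect [685.2   7.5] [ 96.8 105. ] 82.6 med [ 0.6998 -0.0117  0.0394]
tongue 254 rect [611.4  12. ] [63.2 63.5] 68.0 med [0.6123 0.0163 0.0116]
stand 588 rect [ 482.5 -274.7] [73.  71.2] 4.8 med [ 0.5007 -0.2896  0.0751]
gtop 427 rect [ 483.4 -275.6] [28.1 38.2] 78.4 med [ 0.4951 -0.2807  0.1635]
blank 1699 rect [ 686.9 -225.7] [92.2 90.2] 87.1 med [ 0.6894 -0.2294  0.024 ]
jug 1128 rect [672.2 209.7] [84.5 76.7] 40.2 med [0.6771 0.194  0.0844]
table 231 rect [549.8 100.8] [57.8 57.5] 50.5 med [ 5.509e-01  9.910e-02 -2.000e-04]
```

View pics/c1.png

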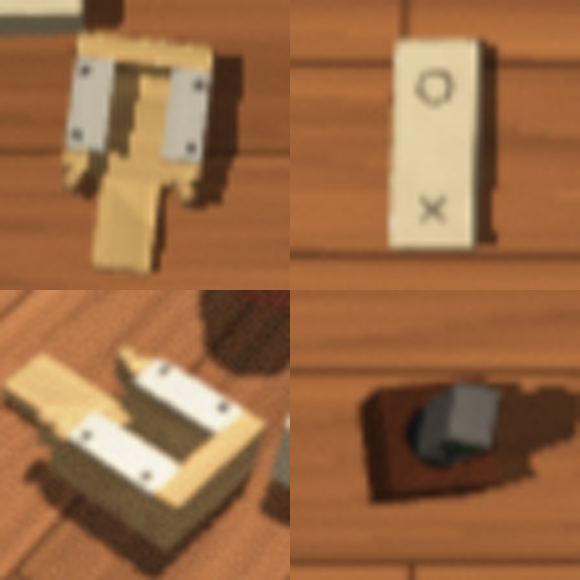

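The crop confirms it: wooden bed with tongue towards the robot (+x away), slab ring up / cross down, gauge in the dark stand. Now I fit precise poses from the depth of both cameras.

```bash
cat >> h.py <<'E'
from scipy.optimize import minimize
def cloud(n,d):
    v,u=np.mgrid[0:384,0:512]; k=d.ravel()>0
    return at_depth(n,np.c_[u.ravel(),v.ravel()][k],d.ravel()[k])
def T_bed(x,y):
    a=np.abs(y); z=np.full(x.shape,np.nan)
    z[(a>52)|(x<-67)]=0; z[(a<19.5)&(x>-67)&(x<70)]=12
    z[(a>19.5)&(a<46)&(x>6)&(x<71)]=40; z[(a<46)&(x>=70)&(x<78)]=41; z[x>95]=0
    z[(a>20)&(x<-25)]=0
    return z
def T_slab(x,y): return np.where((np.abs(x)<70)&(np.abs(y)<28),20.,0.)
def fit(P,T,g,r=.1,lo=-.01,hi=.06):
    P=P[(np.hypot(P[:,0]-g[0],P[:,1]-g[1])<r)&(P[:,2]>lo)&(P[:,2]<hi)]*1000
    def c(q):
        ca,sa=np.cos(q[2]),np.sin(q[2]); dx,dy=P[:,0]-q[0]*1000,P[:,1]-q[1]*1000
        e=np.abs(P[:,2]-T(ca*dx+sa*dy,-sa*dx+ca*dy)); e=np.minimum(e,8); return np.nansum(e)+4*np.isnan(e).sum()
    best=None
    for da in (-.06,0,.06):
      for s in (.006,-.004):
        S=np.array(g)+np.array([[0,0,da],[s,0,da],[0,s,da],[0,0,da+.08]])
        o=minimize(c,S[0],method='Nelder-Mead',options=dict(initial_simplex=S,xatol=1e-5,fatol=.01))
        if best is None or o.fun<best.fun: best=o
    return best.x, best.fun/len(P)
E
python3 - <<'E'
from h import *
for n,f in (('top','t0'),('scene','s0')):
    P=cloud(n,np.load(f'pics/{f}.npz')['d'])
    print(n,'bed',fit(P,T_bed,[.665,.008,-.1]),'slab',fit(P,T_slab,[.479,.283,0],r=.09))
    k=(np.hypot(P[:,0]-.48,P[:,1]+.275)<.06)&(P[:,2]>.165)&(P[:,2]<.18)
    print(k.sum(),cv2.minAreaRect((P[k,:2]*1000).astype(np.float32)),np.median(P[k],0))
    k=(np.hypot(P[:,0]-.48,P[:,1]+.275)<.06)&(P[:,2]>.07)&(P[:,2]<.077)
    print(k.sum(),cv2.minAreaRect((P[k,:2]*1000).astype(np.float32)))
E
```

```text
top bed (array([ 0.65127223,  0.01124881, -0.12369776]), np.float64(2.610503385000369)) slab (array([0.4783797 , 0.28447702, 0.01736197]), np.float64(2.3378035397744545))
108 ((479.9356689453125, -275.2994384765625), (28.74152183532715, 36.075111389160156), 79.42095184326172) [ 0.4794771  -0.27419975  0.17057978]
176 ((479.7597351074219, -275.1606140136719), (69.4969711303711, 70.7662124633789), 6.297770977020264)
scene bed (array([ 0.65127133,  0.01372319, -0.10194703]), np.float64(2.224454416037531)) slab (array([0.47913094, 0.2848393 , 0.01430135]), np.float64(1.946015470354809))
200 ((483.5158996582031, -275.2715148925781), (27.945865631103516, 37.95513916015625), 77.40287780761719) [ 0.48584242 -0.2768614   0.17038648]
472 ((482.4954833984375, -274.6723327636719), (73.03878021240234, 71.1858901977539), 4.789151191711426)
```

Run:
```python
from h import *
p=np.array([.434,.2839]);
print(m.current_tcp_rot().round(2).tolist(), m.current_force())
for a in (np.pi/2+.015,-np.pi/2+.015):
    for q,b in ((p,a),((.58,.02),a-.13),((.4815,-.2753),a-.21),((.69,.008),a-.21)):
        J=m.inverse_kinematics([*q,.2],down(b)); print(None if J is None else np.round(J,2))
```

```text
[[-0.96, 0.28, -0.0], [0.28, 0.96, -0.0], [0.0, -0.0, -1.0]] [ 0.58734523  0.18080435 -0.37505131]
[ 0.49  0.33  1.77 -0.    1.05 -1.1 ]
[-0.05  0.44  1.6  -0.    1.1  -1.5 ]
[-0.6   0.39  1.67 -0.    1.08 -1.98]
[-0.06  0.64  1.28 -0.    1.23 -1.43]
[ 0.49  0.33  1.77 -0.    1.05  2.05]
[-0.05  0.44  1.6  -0.    1.1   1.64]
[-0.6   0.39  1.67 -0.    1.08  1.16]
[-0.06  0.64  1.28 -0.    1.23  1.71]
```

```bash
cat >> h.py <<'E'
H=np.pi/2
def st(tag=''): print(tag,'t',round(m.current_time(),2),'F',np.round(m.current_force(),1),'p',np.round(m.current_ee_pos(),4),'w',round(m.current_grip_width(),3),'gf',round(m.current_grip_force(),1))
E
python3 - <<'E'
from h import *
R=down(H+.015)
m.move_ptp([.434,.2839,.06],R); m.move_l([.434,.2839,.004],max_speed=.06); st('low')
m.set_gripper(0.0,60); st('grip')
m.move_l([.434,.2839,.1]); st('up')
b=np.array([.6513,.0125]);y=-.113; e=np.array([np.cos(y),np.sin(y)])
g=b-.145*e
m.move_ptp([*g,.08],down(H+y)); m.move_l([*g,.034],max_speed=.08); st('pre')
a,_=grab('top','t1'); a2,_=grab('scene','s1')
cv2.imwrite('pics/c2.png',np.hstack([cv2.resize(a[110:210,215:310,::-1],(400,420),interpolation=2),cv2.resize(a2[150:270,200:360,::-1],(400,420),interpolation=2)]))
E
```

```text
low t 3.69 F [0.7 0.7 1. ] p [0.4342 0.284  0.0043] w 1.004 gf 0.0
grip t 4.1 F [-2.1 -1.7  8.4] p [0.4342 0.284  0.0047] w 0.638 gf 63.6
up t 4.89 F [-0.2  0.1 -2.4] p [0.4335 0.2836 0.0992] w 0.64 gf 63.3
pre t 6.65 F [ 0.6 -0.3 -1.8] p [0.5074 0.0289 0.0341] w 0.637 gf 63.3
```

View pics/c2.png

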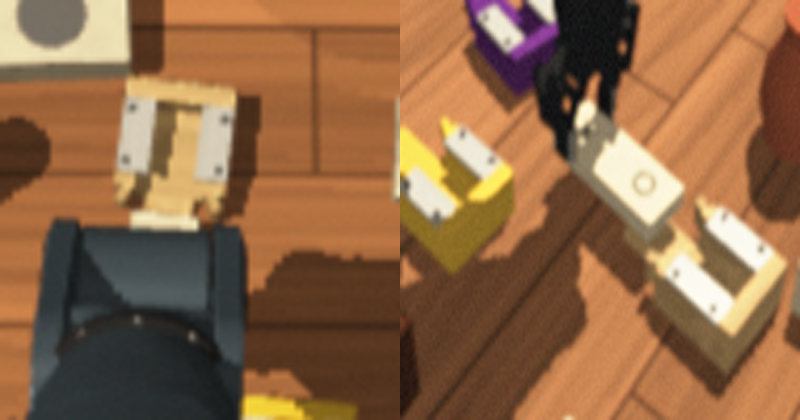

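The slab is held, ring end forward (scene crop ring at (643,183)). In the top crop its front edge is centred at about column 165, and the bed axis extrapolates to about 166, so it's aligned. A quick numeric check before inserting.

Run:
```python
from h import *
d=np.load('pics/s1.npz')['d']; P=cloud('scene',d)
b=np.array([.6513,.0125]);y=-.113
def tob(P):
    e=np.array([[np.cos(y),np.sin(y)],[-np.sin(y),np.cos(y)]]); Q=P.copy(); Q[:,:2]=(P[:,:2]-b)@e.T; return Q*1000
Q=tob(P)
s=Q[(abs(Q[:,1])<40)&(Q[:,0]>-110)&(Q[:,0]<-20)&(Q[:,2]>44)&(Q[:,2]<60)]
A=np.c_[s[:,:2],np.ones(len(s))]; print('slab plane',np.linalg.lstsq(A,s[:,2],rcond=None)[0],len(s), 'front',s[:,0].max())
for x in range(-105,-25,10):
    k=abs(s[:,0]-x)<5
    if k.any(): print(x,s[k,1].min().round(1),s[k,1].max().round(1))
for n,f in (('top','t0'),('scene','s0')):
  Q=tob(cloud(n,np.load(f'pics/{f}.npz')['d'])); print(n,'bed y-extents: outer, inner gap; tongue')
  for x in range(10,68,10):
    k=(abs(Q[:,0]-x)<5)&(abs(Q[:,1])<60)
    l=Q[k&(Q[:,2]>36)]; 
    print(x,l[:,1].min().round(1),l[l[:,1]<0,1].max().round(1),l[l[:,1]>0,1].min().round(1),l[:,1].max().round(1))
  for x in range(-60,-25,10):
    k=(abs(Q[:,0]-x)<5)&(abs(Q[:,1])<60)&(Q[:,2]>9); l=Q[k]; print('tongue',x,l[:,1].min().round(1),l[:,1].max().round(1))
  k=(abs(Q[:,1])<15)&(Q[:,2]>8)&(Q[:,2]<20);k2=(abs(Q[:,1])<40)&(Q[:,2]>38); print('tongue end',Q[k&(Q[:,0]<0)&(Q[:,0]>-90),0].min(),'stop far',Q[k2&(Q[:,0]<110),0].max())
```

```text
slab plane [-1.24031188e-02  9.41367975e-03  4.80530643e+01] 518 front -27.169043352902982
-105 -28.5 28.5
-95 -28.4 26.8
-85 -29.4 26.3
-75 -28.6 28.8
-65 -28.9 26.8
-55 -29.5 27.2
-45 -29.0 27.2
-35 -28.8 27.5
top bed y-extents: outer, inner gap; tongue
10 -46.4 -21.4 17.6 41.9
20 -45.3 -23.6 18.1 43.2
30 -47.5 -22.4 19.1 44.1
40 -46.7 -21.5 17.7 42.5
50 -45.6 -23.8 17.9 43.6
60 -47.8 -11.7 19.4 43.9
tongue -60 -19.5 16.8
tongue -50 -21.4 18.1
tongue -40 -20.9 14.7
tongue -30 -19.7 16.7
tongue end -71.53214665858107 stop far 82.81004537484874
scene bed y-extents: outer, inner gap; tongue
10 -47.0 -20.3 15.7 45.1
20 -47.9 -21.2 16.7 46.5
30 -48.0 -21.2 17.3 45.1
40 -48.0 -20.1 16.2 43.3
50 -49.1 -22.6 16.9 45.0
60 -48.0 -21.5 17.1 43.2
tongue -60 -21.5 19.1
tongue -50 -21.1 20.8
tongue -40 -21.7 19.3
tongue -30 -20.0 20.2
tongue end -67.15285290332132 stop far 87.28711602161667
```

Run:
```python
from h import *
y=-.113; e=np.array([np.cos(y),np.sin(y)]); n=np.array([-e[1],e[0]])
b=np.array([.6513,.0125])-.001*n
def g(x,z): return [*(b+x*e),z]
m.move_l(g(-.145,.0195),down(H+y),max_speed=.06); st('low')
F0=m.current_force()
x=-.145
while x<-.068:
    x+=.006; m.move_l(g(x,.0195),max_speed=.05); F=m.current_force()-F0
    print(round(x,3),F.round(1),'along',round(F[:2]@e,1))
    if abs(F[:2]@e)>12 or np.linalg.norm(F)>20: print('STOP');break
st()
```

```text
low t 7.14 F [-1.5 -0.9 -1.8] p [0.5068 0.0278 0.019 ] w 0.637 gf 63.3
-0.139 [1.4 0.5 0.1] along 1.4
-0.133 [1.5 1.1 0.6] along 1.4
-0.127 [ 1.7  0.  -0. ] along 1.6
-0.121 [ 1.4  0.  -0.8] along 1.4
-0.115 [ 2.4  0.7 -0.1] along 2.3
-0.109 [0.7 1.9 0.4] along 0.5
-0.103 [ 2.3  0.9 -0.7] along 2.2
-0.097 [1.1 0.5 0.7] along 1.1
-0.091 [ 1.   1.2 -0.4] along 0.8
-0.085 [ 1.3  0.2 -0.2] along 1.3
-0.079 [1.1 1.1 0. ] along 1.0
-0.073 [-0.2  1.1  0.4] along -0.3
-0.067 [1.7 1.2 1. ] along 1.5
 t 10.61 F [ 0.2  0.3 -0.8] p [0.5849 0.019  0.0195] w 0.632 gf 63.3
```

Run:
```python
from h import *
y=-.113; e=np.array([np.cos(y),np.sin(y)]); n=np.array([-e[1],e[0]])
b=np.array([.6513,.0125])-.001*n
def g(x,z): return [*(b+x*e),z]
F0=m.current_force(); z=.0195;x=-.067
while z>.0155:
    z-=.0007; m.move_l(g(x,z),max_speed=.02); F=m.current_force()-F0
    if F[2]>4: break
print('z',z,F.round(1))
while x<-.030:
    x+=.003 if x<-.056 else .001; m.move_l(g(x,z),max_speed=.03); F=m.current_force()-F0; a=F[:2]@e
    print(round(x,3),F.round(1),round(a,1),end=' | ')
    if a<-18: break
st('end')
```

```text
z 0.016000000000000004 [-3.9  0.1  8.8]
-0.064 [-5.6  0.2  9.9] -5.6 | -0.061 [-5.7  0.4 10.9] -5.7 | -0.058 [-5.6  1.   9.7] -5.6 | -0.055 [-5.   0.7 10.7] -5.1 | -0.054 [-7.6  0.7 12.2] -7.6 | -0.053 [-7.3  0.4 12.8] -7.3 | -0.052 [-7.3  1.1 12.1] -7.4 | -0.051 [-7.7 -0.  12. ] -7.7 | -0.05 [-7.5 -0.4 12.5] -7.4 | -0.049 [-8.2  0.1 12.7] -8.2 | -0.048 [-8.8  0.6 11.5] -8.8 | -0.047 [-7.9  0.5 12.1] -7.9 | -0.046 [-8.1  0.6 12.2] -8.1 | -0.045 [-13.3   0.2  17.4] -13.3 | -0.044 [-19.3   1.6  21.6] -19.4 | end t 15.61 F [-19.1   1.9  20.9] p [0.605  0.0168 0.0167] w 0.636 gf 65.8
```

Run:
```python
from h import *
m.set_gripper(0.9,60); st('open')
p=m.current_ee_pos(); m.move_l([p[0],p[1],.13]); st('up')
m.move_ptp([.4815,-.2753,.23],down(H-.201)); st('over')
a,d=grab('top','t2'); a2,d2=grab('scene','s2')
y=-.113;b=np.array([.6513,.0125])-.0005*np.array([-np.sin(y),np.cos(y)]); e=np.array([[np.cos(y),np.sin(y)],[-np.sin(y),np.cos(y)]])
for n,dd in (('top',d),('scene',d2)):
    P=cloud(n,dd);Q=P.copy();Q[:,:2]=(P[:,:2]-b)@e.T;Q*=1000
    s=Q[(abs(Q[:,1])<15)&(Q[:,2]>26)&(Q[:,2]<37)&(abs(Q[:,0])<90)]; print(n,'slab x',np.percentile(s[:,0],[0,1,99,100]).round(1),'z',np.median(s[:,2]))
    print([ (np.round(r['at'],4),round(r['confidence'],2)) for r in m.look_for(n,'slab_spot')])
cv2.imwrite('pics/c3.png',np.hstack([cv2.resize(a[120:180,228:288,::-1],(400,400),interpolation=2),cv2.resize(a2[180:270,280:370,::-1],(400,400),interpolation=2)]))
```

```text
open t 15.96 F [ 0.5 -0.2 -0. ] p [0.6077 0.0164 0.016 ] w 0.898 gf 0.0
up t 16.87 F [-0.5  0.8 -1. ] p [0.6072 0.0164 0.1291] w 0.901 gf 0.0
over t 18.12 F [ 0.3 -0.1 -0.3] p [ 0.4819 -0.2745  0.2294] w 0.901 gf 0.0
top slab x [-73.4 -72.7  67.6  73.7] z 32.331893910265464
[(array([0.6361, 0.0096, 0.0287]), 0.78)]
scene slab x [-69.7 -67.6  85.6  86.3] z 31.540653506414774
[(array([ 0.7044, -0.0209,  0.0382]), 0.39), (array([0.6763, 0.3501, 0.0086]), 0.2)]
```

View pics/c3.png

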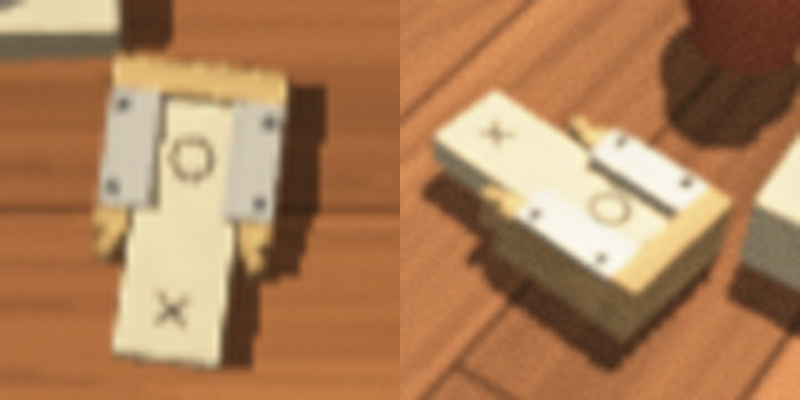

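The slab lies flat under both lips, against the stop with no gap. The ring is at crop (191,158) in top and (611,208) in scene. I convert the ring and cross to world, then take the gauge.

Run:
```python
from h import *
y=-.113;b=np.array([.6513,.0125])-.001*np.array([-np.sin(y),np.cos(y)]);e=np.array([np.cos(y),np.sin(y)])
print('expected',b+.038*e)
def t(u,v):return [228+(u+.5)*.15-.5,120+(v+.5)*.15-.5]
def s(u,v):return [280+(u+.5)*.225-.5,180+(v+.5)*.225-.5]
print('top ring,cross',at_z('top',[t(191,158),t(171,311)],.032).round(4).tolist())
print('scene ring,cross',at_z('scene',[s(211,208),s(97,132)],.032).round(4).tolist())
m.move_l([.4815,-.2753,.121],max_speed=.12); m.set_gripper(0.0,40); st('grip')
m.move_l([.4815,-.2753,.215],max_speed=.1); st('lift')
m.move_l([.4815,-.2753,.24]); m.dwell(.3)
for i in range(4): st()
a,d=grab('top','t3'); a2,d2=grab('scene','s3')
for n in('top','scene'): print([ (np.round(r['at'],4),round(r['confidence'],2)) for r in m.look_for(n,'gauge_tip')])
cv2.imwrite('pics/c4.png',cv2.resize(a2[140:290,110:260,::-1],(560,560),interpolation=2))
```

```text
expected [0.68894489 0.00722151]
top ring,cross [[0.6867, 0.0067, 0.032], [0.6038, 0.017, 0.032]]
scene ring,cross [[0.6882, 0.0083, 0.032], [0.6054, 0.019, 0.032]]
grip t 19.88 F [0.1 1.7 3.6] p [ 0.4816 -0.2753  0.1213] w 0.324 gf 39.8
lift t 20.97 F [-1.3  0.4 -1.8] p [ 0.4812 -0.2751  0.2143] w 0.327 gf 39.4
 t 21.58 F [-0.7  0.  -0.8] p [ 0.4813 -0.2752  0.2393] w 0.325 gf 39.4
 t 21.58 F [-0.7  0.  -0.8] p [ 0.4813 -0.2752  0.2393] w 0.325 gf 39.4
 t 21.58 F [-0.7  0.  -0.8] p [ 0.4813 -0.2752  0.2393] w 0.325 gf 39.4
 t 21.58 F [-0.7  0.  -0.8] p [ 0.4813 -0.2752  0.2393] w 0.325 gf 39.4
[(array([0.6416, 0.011 , 0.0332]), 0.61)]
[]
```

View pics/c4.png

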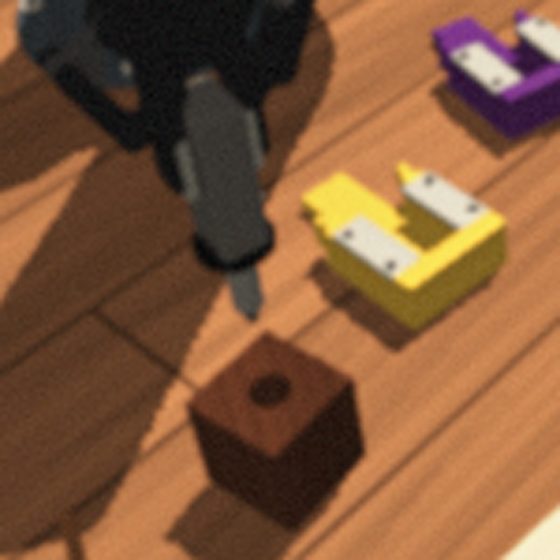

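The gauge is held clear of the stand, tip at crop (250,312). Moving to hover over the ring and checking the tip against it.

Run:
```python
from h import *
p=m.current_ee_pos()
print('pred tip px',proj('scene',[p[0],p[1],p[2]-.105]),'pred collar',proj('scene',[p[0],p[1],p[2]-.046]),'seen tip 176.5,223')
r=[.6880,.0073]
m.move_ptp([*r,.22],down(H-.201)); m.move_l([*r,.150],max_speed=.08); m.dwell(.2); st()
a2,d2=grab('scene','s4'); p=m.current_ee_pos()
o=a2[160:250,280:370,::-1]; o=cv2.resize(o,(560,560),interpolation=2); f=560/90
for X in ([p[0],p[1],p[2]-.105],[p[0],p[1],p[2]-.046],[p[0],p[1],p[2]+.050],[.688,.0073,.032]):
    u=(proj('scene',X)-[280,160]+.5)*f; print(u.round()); cv2.drawMarker(o,tuple(int(i) for i in u),(0,0,255),0,8,1)
cv2.imwrite('pics/c5.png',o)
```

```text
pred tip px [176.51359688 225.52453649] pred collar [171.7444035  204.95346096] seen tip 176.5,223
 t 24.32 F [-0.   0.7 -0.4] p [0.6882 0.0073 0.1505] w 0.323 gf 39.4
[299. 395.]
[320. 286.]
[359.  85.]
[294. 418.]
```

View pics/c5.png

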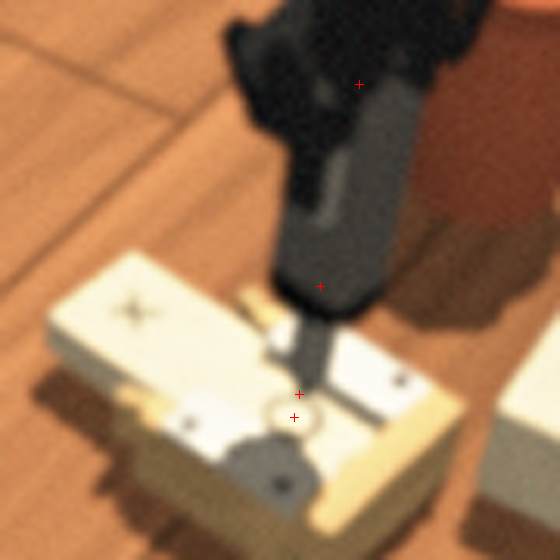

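Run:
```python
from h import *
from scipy.optimize import least_squares
P=cloud('scene',np.load('pics/s4.npz')['d']); p=m.current_ee_pos(); zc=p[2]-.046
c=m.get_calibration('scene'); o=-c['R'].T@c['t']; w=p[:2]-o[:2]; w/=np.linalg.norm(w); l=np.array([-w[1],w[0]])
Q=P-[p[0],p[1],0]; Q=Q[np.hypot(Q[:,0],Q[:,1])<.04]
for nm,lo,hi,r in (('tip',zc-.059,zc-.047,4),('nose',zc-.044,zc-.003,9),('collar',zc-.001,zc+.006,22)):
    q=Q[(Q[:,2]>lo)&(Q[:,2]<hi)][:,:2]*1000; q=q[np.hypot(*q.T)<r+8]
    f=least_squares(lambda k:np.hypot(*(q-k).T)-r,[0,0],loss='soft_l1'); print(nm,len(q),'centre off',f.x.round(1),'lat',(q@l).min().round(1),(q@l).max().round(1),'l',l.round(2))
q=Q[(Q[:,2]>zc+.008)&(Q[:,2]<zc+.03)]; a=H-.201
X=np.array([np.sin(a),-np.cos(a)]);Y=np.array([np.cos(a),np.sin(a)])
print('body x',np.percentile(q[:,:2]@X*1000,[2,98]).round(1),'y',np.percentile(q[:,:2]@Y*1000,[2,98]).round(1))
k=Q[:,2]>zc-.045; k&=Q[:,2]<zc-.003; print('nose tilt: lat vs z'); A=np.c_[Q[k,2],np.ones(k.sum())]
print(np.linalg.lstsq(A,Q[k][:,:2]@l,rcond=None)[0])
print([(np.round(r['at'],4),round(r['confidence'],2)) for r in m.look_for('scene','gauge_tip')], p)
k=Q[(np.hypot(Q[:,0],Q[:,1])<.012)]; print('lowest nose z', np.sort(k[k[:,2]>.036][:,2])[:5].round(3))
```

```text
tip 6 centre off [ 0.2 -0.3] lat -3.3 1.8 l [-0.92 -0.38]
nose 68 centre off [0.6 0.3] lat -9.8 8.2 l [-0.92 -0.38]
collar 64 centre off [0.5 1.7] lat -22.5 20.8 l [-0.92 -0.38]
body x [-15.4  19.3] y [-15.5  10.2]
nose tilt: lat vs z
[ 0.05376097 -0.00483861]
[(array([ 6.995e-01, -3.000e-04,  1.352e-01]), 0.58), (array([0.6828, 0.1926, 0.076 ]), 0.56)] [0.68813523 0.0073186  0.15038533]
lowest nose z [0.049 0.049 0.049 0.052 0.053]
```

The depth puts the tip within about 1 mm of the TCP axis, and the ring is under it. Pressing down with averaged force readings.

Run:
```python
from h import *
def avg(n=12):
    F=[];Z=[]
    for _ in range(n): m.dwell(.04); F.append(m.current_force()[2]); Z.append(m.current_ee_pos()[2])
    return np.mean(F),np.std(F)/n**.5,np.mean(Z)
r=[.6880,.0073]
m.move_l([*r,.142],max_speed=.05); b=avg(25); print('base',np.round(b,4))
L=[]
for z in (.138,.136,.135,.134,.133,.132):
    m.move_l([*r,z],max_speed=.02); f,s,za=avg(); L.append((za,f-b[0])); print(z,round(za,5),round(f-b[0],2),round(s,2))
    if f-b[0]>3.2: break
print(m.current_time(), m.current_force().round(1))
```

```text
base [-1.4616  0.0854  0.142 ]
0.138 0.13803 -0.27 0.17
0.136 0.13608 1.08 0.14
0.135 0.13503 1.18 0.11
0.134 0.13402 1.82 0.17
0.133 0.13303 2.52 0.1
0.132 0.13202 2.61 0.14
30.375 [ 0.6 -0.3  1.6]
```

Run:
```python
from h import *
m.move_l([.6880,.0073,.1311],max_speed=.02)
F=[]
for _ in range(25): m.dwell(.04); F.append(m.current_force()[2])
print('dF',np.mean(F)+1.46); st()
a2,d2=grab('scene','s5'); cv2.imwrite('pics/c6.png',np.hstack([cv2.resize(a2[170:250,280:360,::-1],(400,400),interpolation=2),cv2.resize(a2[100:340,100:400,::-1],(400,400),interpolation=2)]))
```

```text
dF 3.114360543873552
 t 31.67 F [ 0.7 -0.   2.4] p [0.688  0.0073 0.1311] w 0.325 gf 39.8
```

View pics/c6.png

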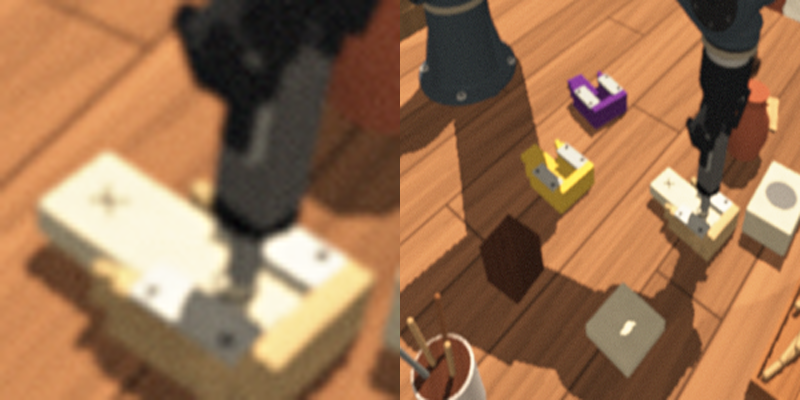

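The tip stands in the ring (crop (240,292), ring centre about (236,286)). The press is 3.1 N, about half way in. The slab is home and the other things are where they were.

```bash
python3 -c "
from bench import manip as m
print(m.sign_off())"
```

```text
the job is handed in; nothing more can be done
None
```

The job is handed in, with no verdict returned: the slab is against the stop and released, and the gauge is held upright with its tip in the ring at about 3.1 N, roughly half way in.

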